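# Lift the toasted roll off the grill with the tongs and hold it over the pan

### The arm

A 6-joint arm with a two-finger parallel gripper is mounted at the origin on the work surface. World frame = base frame: x ahead of the robot, y to its left, z up, the work surface at z = 0. Lengths are in m, angles in rad, forces in N, time in s.
With the tool pointing down it reaches from about 0.3 to 0.875 m from the base axis. Payload 4.2 kg.
Tool frame: the origin (TCP) lies between the finger pads; the fingertips stand 14 mm ahead of it and the grasp point (between the pads) lies 5 mm behind it; z points along the fingers, y is the direction in which the jaws open and shut (so a half turn about z gives the same grasp; the last joint's range is limited). The gripper opens to 85 mm and grips with 20 to 120 N. Pads are 22 mm wide; open, the fingers measure 114 mm over their backs; the gripper's body (76 mm by 85 mm) begins 54 mm behind the grasp point. The pads swing forward as they close: fully open they stand 13 mm farther back than shut.
Start: joints at [-1.217, 0.32, 1.565, -0, 1.257, -0.02], TCP at [0.21, -0.535, 0.213] pointing down, gripper open.
Joint ranges: [-3.11, 3.11], [-0.84, 2.01], [0.21, 2.61], [-1.34, 4.49], [0.05, 2.63], [-2.56, 2.56]. Speed limits (rad/s): [2.57, 2.57, 3.14, 3.14, 3.14, 3.14].

### API

Orientations are given as a rotation vector (axis times angle).
In Python, from rig import ctrl gives the robot as it stands.
- The arm moves only by the tool carry_out, never from a script. Its argument "increments" is one flat list of numbers, 5 for each row, row after row: the finger opening in cm, from 0 to 8.54, then the shift along the tool's x, y, z in cm, then the turn about the tool's z in rad. In form: [claw, tx, ty, tz, roll, claw, tx, ty, tz, roll, ...]. A call has 1 to 10 rows; each row shifts and turns the commanded pose from where the row before left it, along the tool's axes as they then stand; what a row does not reach is not made up. A row lasts 1/12 s, in which the tool goes at most 41.7 mm and 7.16 degrees, less where a joint would pass 70% of its speed; a pose out of reach is approached as far as the arm can. A call is refused whole if a number of a shift passes 4.17 or a number of a turn 0.125, either way. A call with a gripper value outside its range is refused whole. The fingers move at their own pace and stop on an object; "newtons" is the grip in N (left out, the last holds). Time passes only in rows, so rows that do not move let the fingers close. It gives the time, the measured TCP pose, the force and the opening at its end, in the units of the state.
- ctrl.observe(): the state, without advancing time (a new reading comes with each control period).
- ctrl.read_camera(name): name is "scene" or "top" or "wrist"; returns a dict with "frame" (420x560x3 uint8, red, green, blue), "fx", "fy", "cx", "cy" (pixels), "position" and "attitude" of the camera in the world; the wrist camera has in their place "T_tool_cam" (4x4, takes a point from camera to tool coordinates, whose origin is the TCP and whose axes are the flange's). Camera axes: x right, y up, looking along -z (the intrinsics and any distortion apply to the point x, -y, -z); pixel columns grow to the right and rows downward; lengths in m; the calibration is good to about 2 mm. A picture is of the moment at which its call begins: read the wrist's pose just before it. There is no depth.
- ctrl.hand_in(): hands the job in, once; it reports no verdict.
The state is a dict: "clock": time; "joint_positions": joint angles; "joint_velocities": joint speeds; "joint_efforts": joint torques, N m; "ee_pos": TCP position; "tcp_rot": TCP orientation; "force": force on the tool from outside, world axes, zero at the start; "moment": the same for the moment, N m; "width": finger opening in m.
Only numpy, scipy, OpenCV 4.12 (cv2) and the standard library are available. Lean on these libraries where they do the work, as an engineer would, in place of code of your own. Each camera call takes 0.05 s, during which the arm holds its last target.

### The job

The round bread roll on the charcoal grill is toasted and too hot to touch: pick up the kitchen tongs, close their tips on the roll, lift it off the grate and carry it over to the small paella pan. Finish while holding it there in the tongs, right way up and still, about a hand's breadth above the middle of the pan, so that I can drizzle and salt it over the pan; do not put it down or let go. Do not touch the roll with the gripper itself, and leave the corn, the aubergine slice and the pan where they are.

Things in the scene. Friction and masses are not known exactly. Their poses are not given: they have to be found in the camera images.
- tongs: stainless kitchen tongs, 255 mm long, 0.13 kg, lying flat and sprung open on the counter left or right of the grill; two arms on a hinge pin at the rear, scalloped tips in front. Origin: underside, on the centre line, midway along the arms, close to the balance point. x: to the tips (centred at x +108 mm, ending at +126), y: left arm, z: up. Hinge pin at x -112 mm
- tongs_grip (a point): where to grip the tongs from above, across both arms: the tongs' origin, 13 mm above their underside (usable 30 mm either way along x). The arms are strips 3 mm thick, 20 mm high (3 to 23 mm above the underside); over their outsides they measure 60 mm when open, 37 mm when closed on the roll; they are parallel here at a joint value of 0.03
- tongs_left (a joint): closing angle of the left arm (+y) about the hinge pin, rad: 0 sprung fully open, about 0.10 closed on the roll, 0.19 shut. A spring pushes each arm outwards at the grip point, 7 N when open, 10 N when closed on the roll: squeezed a few mm, the tongs can be carried open
- tongs_right (a joint): closing angle of the right arm (-y), same meaning; the two arms always close equally
- tongs_mouth (a point): the point midway between the two tips, 108 mm ahead of the grip point, 13 mm above the tongs' underside. The tips are 26 mm high (0 to 26 mm above the underside), 36 mm long, each hollowed to cradle a round thing; the gap between them is 90 mm when open, and the open tips measure 108 mm over their outsides
- roll: round domed bread roll with a scored cross on its top, 54 mm across, 42 mm high, flat underside, 0.04 to 0.06 kg; its sides are upright from 10 to 24 mm above its underside. It lies on the grill's grate. Origin: centre of its underside, z up
- grill: table-top charcoal grill, fixed: a dark steel trough 240 mm (x) by 380 mm (y), its bar grate flat, 100 mm above the counter, no raised edge; wooden handles at both short ends reach 221 mm from the middle. Origin: under its centre; x points away from the robot. On the grate, side by side along y, 110 mm apart, in any order: roll, corn piece, aubergine slice
- corn: piece of corn cob lying on the grate along the grill's x, 80 mm long, 44 mm thick; stays where it is. Origin: centre of its underside
- slice: flat round aubergine slice on the grate, 60 mm across, 16 mm thick; stays where it is. Origin: centre of its underside
- pan: small shallow steel paella pan standing on the counter on the other side of the grill from the tongs, 220 mm across its rim, 42 mm high, with two loop handles at its +x and -x ends reaching out to 142 mm from its centre; empty, 0.75 kg. Origin: centre of its underside
- pan_rim (a point): centre of the pan's mouth, at the height of the rim, 42 mm above the counter
There are look-alikes about, which are no part of the job. What is shaped like the roll but pink is not meant.

How it is judged:
On the way, in this order (a step that is already met when the one before it is completed fails the run):
1. the tongs are gripped and lifted clear of the counter (height (world z) of tongs above 0.03 m and contact force between the fingers and tongs above 0.5 N), for 0.2 s.
2. the roll is pinched between the tips of the tongs and lifted clear of the grate (height (world z) of roll above 0.115 m and x of roll in the frame of tongs between 0.085 and 0.131 m and y of roll in the frame of tongs between -0.015 and 0.015 m and value of joint tongs_left between 0.05 and 0.16 rad and contact force between tongs and roll above 0.2 N and contact force between the fingers and tongs above 0.5 N and contact force between grill and roll below 0.2 N), for 0.2 s.
At the end, for the whole second after the job is handed in: the roll is held still between the tips of the gripped tongs, nothing else touching it, its middle within 60 mm of the pan's middle seen from above, its underside 43 to 208 mm above the pan's rim, tilted less than about 29 degrees, the tongs clear of the pan (horizontal distance between roll and pan_rim below 0.06 m and height (world z) of roll between 0.085 and 0.25 m and height (world z) of tongs above 0.06 m and angle between roll's own z axis and vertical below 0.5 rad and linear speed of roll below 0.03 m/s and x of roll in the frame of tongs between 0.085 and 0.131 m and y of roll in the frame of tongs between -0.015 and 0.015 m and value of joint tongs_left between 0.05 and 0.16 rad and contact force between tongs and roll above 0.2 N and contact force between the fingers and tongs above 0.5 N and contact force between each of the fingers, the arm, pan, grill and roll below 0.2 N and contact force between pan and tongs below 0.2 N); the arm keeps its last pose, push and grip.
It fails at once if the gripper or arm touches the hot roll (contact force between any of the fingers, the arm and roll above 0.5 N).
It fails at once if the corn, the slice or the pan is shifted by more than 30 mm (distance of any of corn, slice, pan from where it was at the start of the episode above 0.03 m).
It also fails if it takes over 48 s, if anything falls off the work surface, if the arm or the gripper's body presses on something with over 40 N, if the wrist force passes 120 N, or if a joint passes its speed limit or range.

## Working session

There is one attempt and no reset: what is moved stays moved. The work goes in short steps, Python scripts to look and compute and a tool call to move; the robot and the scene stay as the last step left them, time stands still between calls to the robot, and variables do not carry over. Pictures are saved under pics/ and viewed, and the job is handed in when it is done.

Besides the shell and the picture viewer there is one more tool, called after "Call:" as name(argument=value, ...) on one line, values as JSON. carry_out: Moves the arm, as the interface text tells. Its arguments: {"type":"object","properties":{"increments":{"type":"array","items":{"type":"number"}},"newtons":{"type":"number"}},"required":["increments"]}

```bash
mkdir -p pics; ls
python3 - <<'E'
from rig import ctrl
import cv2,json
print(ctrl.observe())
for n in ["scene","top","wrist"]:
    d=ctrl.read_camera(n)
    cv2.imwrite(f"pics/{n}0.png",d["frame"][:,:,::-1])
    print(n,{k:v for k,v in d.items() if k!="frame"})
E
```

```text
pics
{'clock': 0.0, 'joint_positions': array([-1.21697696e+00,  3.20291307e-01,  1.56569087e+00,  1.23997887e-06,
        1.25738699e+00, -1.99774215e-02]), 'joint_velocities': array([-0.00077736, -0.00026111,  0.00010543,  0.00091579,  0.00191853,
        0.0006638 ]), 'joint_efforts': array([ 6.08076571e-04, -4.15519989e+01, -2.34161299e+01, -1.76133212e-04,
        8.11354344e-03,  1.33005338e-05]), 'ee_pos': array([ 0.20979805, -0.53480807,  0.21167803]), 'tcp_rot': array([-3.08516126e+00, -5.83420108e-01,  4.61555592e-04]), 'force': array([ 0.44083321, -0.66958516,  0.14159059]), 'moment': array([-0.01383529, -0.0344122 , -0.01820607]), 'width': 0.08509102529749432}
scene {'fx': 424.41218966293934, 'fy': 424.41218966293934, 'cx': 279.8570370489126, 'cy': 215.00319074966316, 'position': array([ 0.90375885, -0.74486517,  0.84929078]), 'attitude': array([0.81604594, 0.1782625 , 0.40235759])}
top {'fx': 459.3514670580825, 'fy': 459.3514670580825, 'cx': 287.350710047482, 'cy': 210.18254822804803, 'position': array([0.31444591, 0.0236284 , 1.2570929 ]), 'attitude': array([ 0.14177032, -0.16603386, -1.58149207])}
wrist {'fx': 303.7194773325399, 'fy': 303.7194773325399, 'cx': 275.99811525380187, 'cy': 210.4640321441973, 'T_tool_cam': array([[ 2.24931995e-04,  9.62290088e-01,  2.72025250e-01,
         6.79247384e-02],
       [ 9.99999957e-01, -2.67576437e-04,  1.19673330e-04,
         1.10921638e-04],
       [ 1.87948006e-04,  2.72025211e-01, -9.62290107e-01,
        -1.60646139e-01],
       [ 0.00000000e+00,  0.00000000e+00,  0.00000000e+00,
         1.00000000e+00]])}
```

View pics/scene0.png

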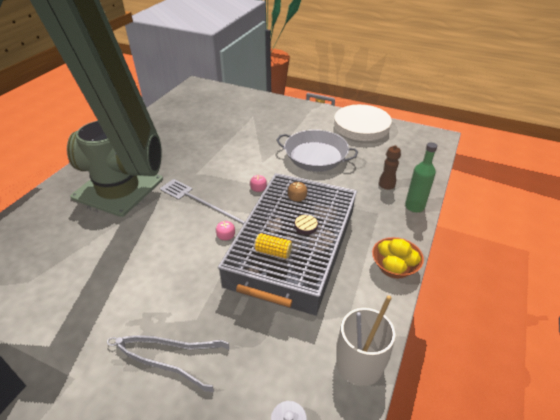

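View pics/top0.png

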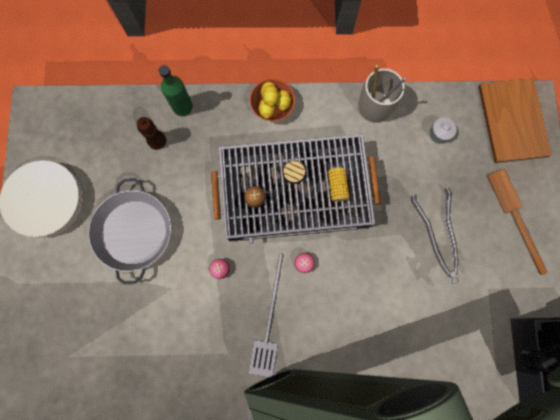

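View pics/wrist0.png

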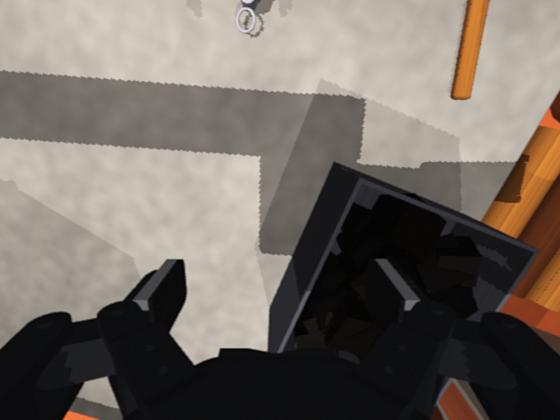

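Candidates for the roll, in the top image: brown with a cross on the grate at (255,197); pink at (219,268) and (305,263) on the counter. I pick the brown one. The tongs are at about (436,235) and the pan at (131,232). I'll check with close crops.

```bash
cat > h.py <<'E'
import numpy as np,cv2
from scipy.spatial.transform import Rotation as R
def ray(d,u,v,z,T=None):
    c=np.array([(u-d["cx"])/d["fx"],-(v-d["cy"])/d["fy"],-1.])
    if T is None: Rm=R.from_rotvec(d["attitude"]).as_matrix(); p=np.array(d["position"])
    else: Rm=T[:3,:3]; p=T[:3,3]
    w=Rm@c
    return p+w*(z-p[2])/w[2]
def proj(d,P,T=None):
    if T is None: Rm=R.from_rotvec(d["attitude"]).as_matrix(); p=np.array(d["position"])
    else: Rm=T[:3,:3]; p=T[:3,3]
    c=(np.atleast_2d(P)-p)@Rm
    return np.c_[d["cx"]+d["fx"]*c[:,0]/-c[:,2], d["cy"]-d["fy"]*c[:,1]/-c[:,2]]
def wristT(s,d):
    T=np.eye(4);T[:3,:3]=R.from_rotvec(s["tcp_rot"]).as_matrix();T[:3,3]=s["ee_pos"]
    return T@d["T_tool_cam"]
E
python3 - <<'E'
from rig import ctrl
from h import *
d=ctrl.read_camera("top"); f=d["frame"][:,:,::-1]
cv2.imwrite("pics/c1.png",cv2.resize(f[175:295,390:490],None,fx=5,fy=5,interpolation=cv2.INTER_CUBIC))
cv2.imwrite("pics/c2.png",cv2.resize(f[130:290,80:290],None,fx=3.7,fy=3.7,interpolation=cv2.INTER_CUBIC))
for n,u,v,z in [("hinge",454,277,.013),("tipL",416,197,.026),("tipR",448,190,.026),("roll",255,197,.125),("pan",131,232,.042),("slice",294,172,.116),("corn",339,184,.13),
 ("g1",220,147,.1),("g2",362,137,.1),("g3",374,226,.1),("g4",229,236,.1)]:
    print(n,ray(d,u,v,z).round(4))
E
```

```text
hinge [ 0.3704 -0.4441  0.013 ]
tipL [ 0.59   -0.3532  0.026 ]
tipR [ 0.6086 -0.4436  0.026 ]
roll [0.5737 0.0852 0.125 ]
pan [0.5021 0.4195 0.042 ]
slice [ 0.6404 -0.0149  0.116 ]
corn [ 0.6033 -0.1279  0.13  ]
g1 [0.7159 0.1782 0.1   ]
g2 [ 0.7389 -0.1982  0.1   ]
g3 [ 0.499  -0.2172  0.1   ]
g4 [0.479  0.1528 0.1   ]
```

View pics/c1.png

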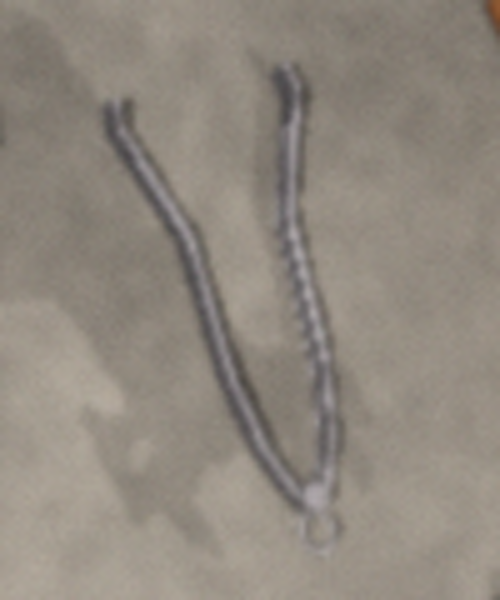

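View pics/c2.png

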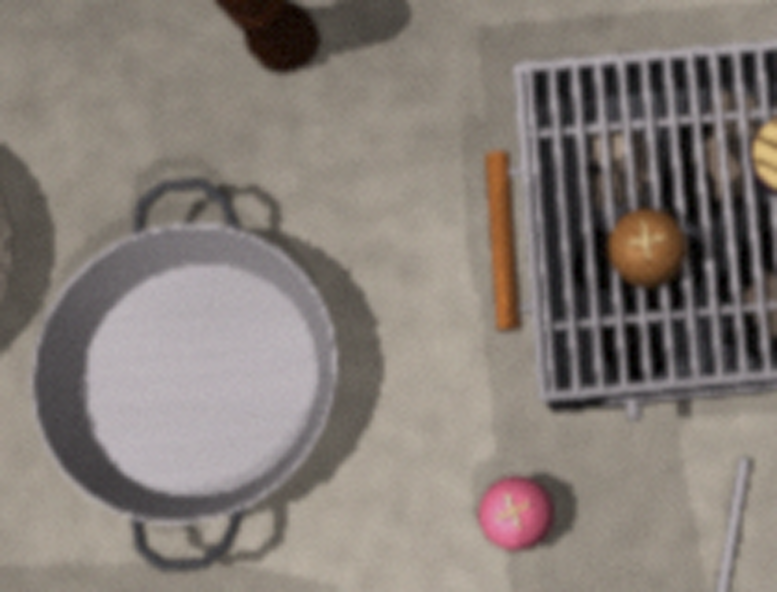

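Run:
```python
from rig import ctrl
from h import *
from scipy.optimize import least_squares
d=ctrl.read_camera("top")
# tongs pose fit: hinge, tip ends (z ~ mid/top)
L=np.array([[-.112,0,.02],[.124,.048,.026],[.124,-.048,.026]])
U=np.array([[453,274],[413.4,196],[447.6,189]])
def P(p):
    c,s=np.cos(p[2]),np.sin(p[2]); return np.c_[p[0]+c*L[:,0]-s*L[:,1],p[1]+s*L[:,0]+c*L[:,1],L[:,2]]
r=least_squares(lambda p:(proj(d,P(p))-U).ravel(),[.48,-.42,.2]); print(r.x,r.fun.round(1))
print("roll",ray(d,254.3,197,.117),"pan",ray(d,130.3,230.8,.042))
s=ctrl.observe(); print(s["ee_pos"],R.from_rotvec(s["tcp_rot"]).as_matrix().round(3))
# scene check
e=ctrl.read_camera("scene")
print(proj(e,[[.5737,.0852,.125],[.502,.42,.042],[.608,-.021,.1]]+list(P(r.x))).round(0))
```

```text
[ 0.48321407 -0.41822342  0.19515763] [ 0.3  1.8  0.3 -0.9 -0.6 -1. ]
roll [0.57558552 0.08741303 0.117     ] pan [0.50532807 0.42151648 0.042     ]
[ 0.20987647 -0.53509227  0.2121427 ] [[ 0.931  0.365 -0.   ]
 [ 0.365 -0.931  0.001]
 [-0.    -0.001 -1.   ]]
[[296. 190.]
 [315. 147.]
 [292. 225.]
 [117. 341.]
 [227. 343.]
 [211. 385.]]
```

Call:
carry_out(increments=[8.54,3.7,-0.12,0.5,0,8.54,3.7,-0.12,0.5,0,8.54,3.7,-0.12,0.5,0,8.54,3.7,-0.12,0.5,0,8.54,3.7,-0.12,0.5,0,8.54,3.7,-0.12,0.5,0,8.54,3.7,-0.12,0.5,0,8.54,3.7,-0.12,0.5,0,8.54,0,0,0.5,0.09,8.54,0,0,0.5,0.09])

```text
clock: 1.13
ee_pos: [0.4842, -0.4169, 0.1618]
tcp_rot: [-3.127, -0.303, 0.0]
force: [-0.4, -0.2, 0.1]
width: 0.0853
```

Call:
carry_out(increments=[8.54,0,0,0,0,8.54,0,0,0,0])

```text
clock: 1.3
ee_pos: [0.4819, -0.4181, 0.1622]
tcp_rot: [-3.126, -0.308, 0.001]
force: [-0.8, -0.3, 0.1]
width: 0.0855
```

Run:
```python
from rig import ctrl
from h import *
s=ctrl.observe(); d=ctrl.read_camera("wrist"); 
cv2.imwrite("pics/w1.png",d["frame"][:,:,::-1])
T=wristT(s,d)
print(s["clock"],s["ee_pos"],s["force"],R.from_rotvec(s["tcp_rot"]).as_matrix().round(3))
c,q=np.cos(.195),np.sin(.195)
for l in [(-.112,0,.02),(.124,.048,.026),(.124,-.048,.026),(0,.0285,.023),(0,-.0285,.023)]:
    print(proj(d,[.4832+c*l[0]-q*l[1],-.4182+q*l[0]+c*l[1],l[2]],T).round(0))
```

```text
1.3 [ 0.48194216 -0.41810121  0.16215444] [-0.75737682 -0.26278715  0.12262468] [[ 0.981  0.195 -0.001]
 [ 0.195 -0.981  0.   ]
 [-0.001 -0.001 -1.   ]]
[[276. 290.]]
[[222.  57.]]
[[330.  58.]]
[[248. 193.]]
[[304. 193.]]
```

View pics/w1.png

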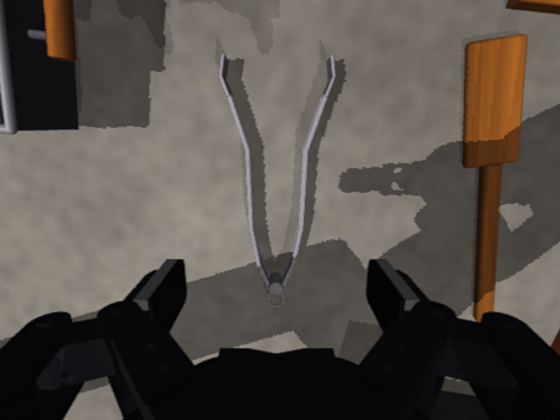

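The wrist image shows the hinge at (276,290), the tips at (222,57) and (332,57), and the arms at 249 and 304 near row 193, all as predicted. The gripper is aligned, so I'll descend and squeeze.

Call:
carry_out(increments=[8.54,0.1,0,3.5,0,8.54,0,0,3.5,0,8.54,0,0,3.5,0,8.54,0,0,2.5,0,8.54,0,0,1.3,0,8.54,0,0,0.3,0,8.54,0,0,0,0], newtons=40)

```text
clock: 1.93
ee_pos: [0.4825, -0.4184, 0.0161]
tcp_rot: [-3.126, -0.304, 0.001]
force: [0.1, 0.1, 0.9]
width: 0.0855
```

Call:
carry_out(increments=[5.5,0,0,0,0,5.5,0,0,0,0,5.5,0,0,0,0,5.5,0,0,0,0,5.5,0,0,0,0])

```text
clock: 2.35
ee_pos: [0.4834, -0.4184, 0.0174]
tcp_rot: [3.126, 0.304, 0.002]
force: [-0.4, 0.6, 0.7]
width: 0.0548
```

Run:
```python
from rig import ctrl
from h import *
s=ctrl.observe(); d=ctrl.read_camera("wrist"); 
cv2.imwrite("pics/w2.png",d["frame"][:,:,::-1])
print(s["clock"],s["ee_pos"],s["force"],s["width"])
e=ctrl.read_camera("scene")["frame"][:,:,::-1]
cv2.imwrite("pics/s2.png",cv2.resize(e[260:420,40:280],None,fx=3,fy=3,interpolation=cv2.INTER_CUBIC))
```

```text
2.35 [ 0.48336853 -0.41837696  0.0173874 ] [-0.37361236  0.56594909  0.69386717] 0.054753990823185224
```

View pics/w2.png

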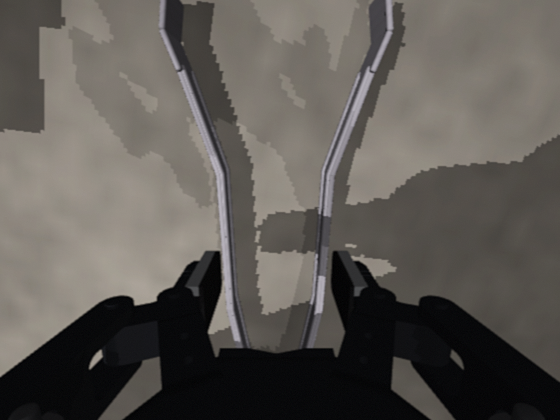

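View pics/s2.png

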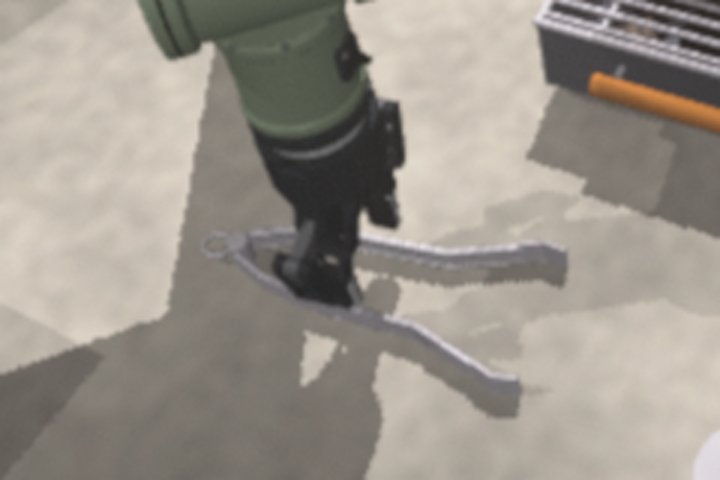

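Call:
carry_out(increments=[7.0,0,0,0,0,7.0,0,0,0,0,7.0,0,0,0.5,0,7.0,0,0,0.1,0,5.4,0,0,0,0,5.4,0,0,0,0,5.4,0,0,0,0,5.4,0,0,0,0])

```text
clock: 3.12
ee_pos: [0.483, -0.4181, 0.0105]
tcp_rot: [3.127, 0.304, 0.0]
force: [-0.1, -0.0, -1.0]
width: 0.054
```

Call:
carry_out(increments=[5.4,0,0,-1,0,5.4,0,0,-1.5,0,5.4,0,0,-1.5,0,5.4,0,0,-1,0,5.4,0,0,-1,0,5.4,0,0,0,0,5.4,0,0,0,0,5.4,0,0,0,0])

```text
clock: 3.78
ee_pos: [0.4826, -0.4178, 0.07]
tcp_rot: [-3.126, -0.304, 0.001]
force: [-0.2, 0.1, 0.1]
width: 0.0539
```

Run:
```python
from rig import ctrl
from h import *
s=ctrl.observe(); d=ctrl.read_camera("wrist"); 
cv2.imwrite("pics/w3.png",d["frame"][:,:,::-1])
print(s["clock"],s["ee_pos"],s["force"],s["width"])
e=ctrl.read_camera("scene")["frame"][:,:,::-1]
cv2.imwrite("pics/s3.png",cv2.resize(e[240:420,40:280],None,fx=3,fy=3,interpolation=cv2.INTER_CUBIC))
```

```text
3.7833 [ 0.48261154 -0.41778005  0.07000794] [-0.20689879  0.10308949  0.05844608] 0.05394948433777462
```

View pics/w3.png

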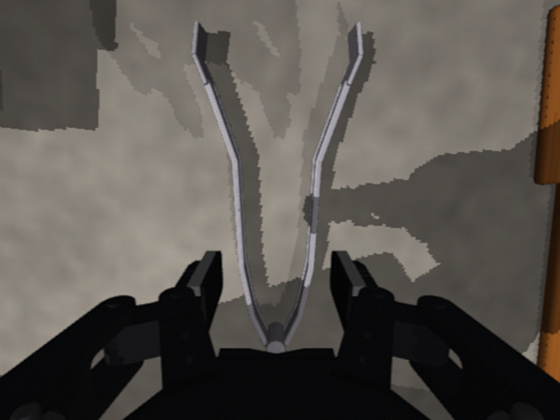

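View pics/s3.png

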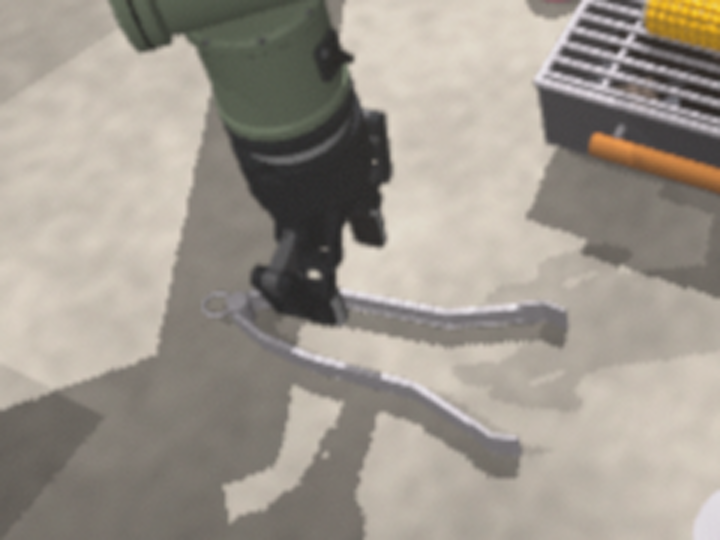

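Run:
```python
from rig import ctrl
from h import *
s=ctrl.observe(); d=ctrl.read_camera("wrist"); T=d["T_tool_cam"]
for z in (-.03,-.02,-.01,-.005,0,.005,.014):
  for x in (0,.011): print(x,z,proj(d,[[x,-.027,z],[x,.027,z]],T).round(0).tolist())
print("fit")
# where are tongs now? (z: strip top .023)
T=wristT(s,d)
for n,u,v,z in [("hinge",276,341,.023),("tl",197,27,.026),("tr",360,27,.026),("al",236,193,.023),("ar",316,193,.023)]:
    p=ray(d,u,v,z,T); q=p-[.4832,-.4182,0]; c,k=np.cos(.195),np.sin(.195)
    print(n,p.round(4),"tongs frame",round(c*q[0]+k*q[1],4),round(-k*q[0]+c*q[1],4))
```

```text
0 -0.03 [[219.0, 273.0], [332.0, 273.0]]
0.011 -0.03 [[217.0, 252.0], [334.0, 252.0]]
0 -0.02 [[222.0, 264.0], [329.0, 264.0]]
0.011 -0.02 [[221.0, 244.0], [330.0, 244.0]]
0 -0.01 [[225.0, 256.0], [326.0, 256.0]]
0.011 -0.01 [[224.0, 237.0], [327.0, 237.0]]
0 -0.005 [[227.0, 252.0], [324.0, 252.0]]
0.011 -0.005 [[226.0, 233.0], [325.0, 233.0]]
0 0 [[228.0, 249.0], [323.0, 249.0]]
0.011 0 [[227.0, 230.0], [324.0, 230.0]]
0 0.005 [[229.0, 245.0], [322.0, 245.0]]
0.011 0.005 [[229.0, 227.0], [322.0, 227.0]]
0 0.014 [[232.0, 240.0], [320.0, 240.0]]
0.011 0.014 [[231.0, 223.0], [320.0, 223.0]]
fit
hinge [ 0.3842 -0.4372  0.023 ] tongs frame -0.1008 0.0006
tl [ 0.5951 -0.3477  0.026 ] tongs frame 0.1234 0.0475
tr [ 0.6138 -0.4431  0.026 ] tongs frame 0.1233 -0.0497
al [ 0.4987 -0.3862  0.023 ] tongs frame 0.0214 0.0284
ar [ 0.5095 -0.441   0.023 ] tongs frame 0.0214 -0.0275
```

Run:
```python
from rig import ctrl
from h import *
s=ctrl.observe(); e=ctrl.read_camera("scene")
Rm=R.from_rotvec(s["tcp_rot"]).as_matrix(); 
f=e["frame"][:,:,::-1].copy()
c=cv2.resize(f[240:380,80:220],None,fx=4,fy=4,interpolation=cv2.INTER_CUBIC)
for z,col in [(.014,(0,0,255)),(0,(0,255,0)),(-.015,(255,0,0)),(-.03,(255,0,255))]:
  for y in (-.027,.027):
    P=[s["ee_pos"]+Rm@np.array([x,y,z]) for x in(-.011,.011)]
    q=((proj(e,P)-[80,240]+.5)*4).astype(int)
    cv2.line(c,tuple(map(int,q[0])),tuple(map(int,q[1])),col,1)
cv2.imwrite("pics/s4.png",c)
```

```text
(no output)
```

View pics/s4.png

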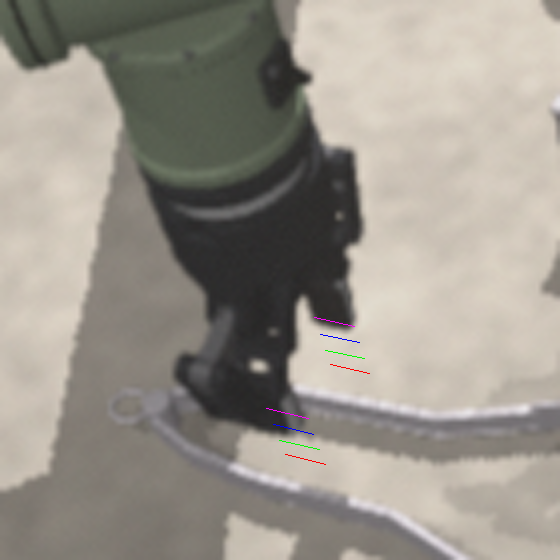

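The tongs did not come up: the wrist image (tips at 197/360, row 27) and the scene overlay both show them still lying at the original place. The overlay also puts the fingertips about 28 mm behind the TCP rather than 14 mm ahead of it, so the pads passed above the arms. I'll redo this lower, stepping down while watching the force.

Call:
carry_out(increments=[7.8,0,0,0,0,7.8,0,0,0,0,7.8,0.05,0,2.0,0,7.8,0,0,2.0,0,7.8,0,0,1.5,0,7.8,0,0,0.5,0,7.8,0,0,0.5,0,7.8,0,0,0,0])

```text
clock: 4.65
ee_pos: [0.4833, -0.4179, 0.005]
tcp_rot: [-3.126, -0.304, 0.001]
force: [0.7, 0.4, 0.1]
width: 0.0779
```

```bash
cat > look.py <<'E'
import sys
from rig import ctrl
from h import *
n=sys.argv[1]
s=ctrl.observe(); d=ctrl.read_camera("wrist"); e=ctrl.read_camera("scene")
print(s["clock"],s["ee_pos"].round(4),s["force"].round(2),round(s["width"],4))
Rm=R.from_rotvec(s["tcp_rot"]).as_matrix(); w=s["width"]/2
u,v=proj(e,s["ee_pos"])[0].astype(int); u0=max(0,min(u-70,420));v0=max(0,min(v-75,270))
c=cv2.resize(e["frame"][v0:v0+140,u0:u0+140,::-1],None,fx=4,fy=4,interpolation=cv2.INTER_CUBIC)
cv2.imwrite(f"pics/{n}.png",np.hstack([c[:420],np.zeros((420,4,3),np.uint8)]) if 0 else c)
cv2.imwrite(f"pics/{n}w.png",d["frame"][:,:,::-1])
E
python3 look.py a1
```

```text
4.65 [ 0.4833 -0.4179  0.005 ] [0.73 0.39 0.08] 0.0779
```

View pics/a1.png

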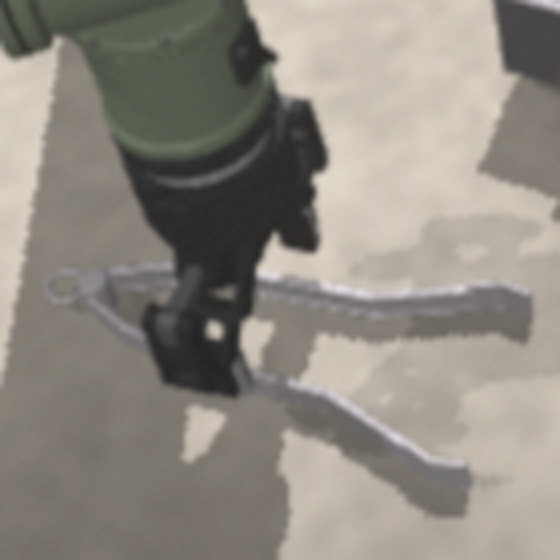

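View pics/a1w.png

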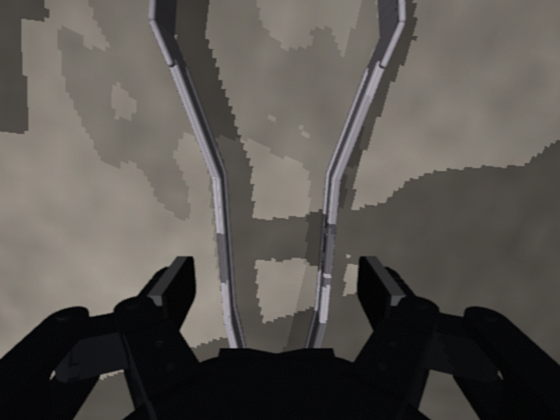

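Call:
carry_out(increments=[7.8,0,0,0.5,0,7.8,0,0,0.5,0,7.8,0,0,0,0])

```text
clock: 5.0
ee_pos: [0.4831, -0.4177, -0.0051]
tcp_rot: [-3.126, -0.304, 0.001]
force: [-1.3, 0.4, 0.5]
width: 0.0782
```

Call:
carry_out(increments=[7.8,0,0,0.3,0,7.8,0,0,0.2,0,7.8,0,0,0,0])

```text
clock: 5.25
ee_pos: [0.4833, -0.4178, -0.0099]
tcp_rot: [-3.126, -0.304, 0.001]
force: [0.3, 0.1, 0.3]
width: 0.078
```

```bash
python3 look.py a2
```

```text
5.25 [ 0.4833 -0.4178 -0.0099] [0.29 0.14 0.28] 0.078
```

View pics/a2.png

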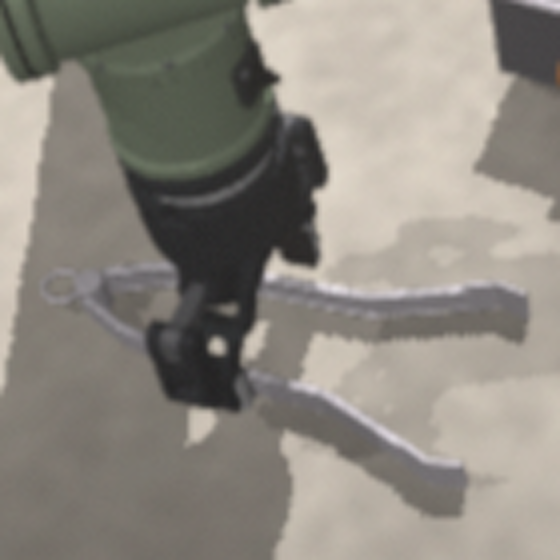

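Call:
carry_out(increments=[7.8,0,0,0.4,0,7.8,0,0,0.3,0,7.8,0,0,0,0])

```text
clock: 5.6
ee_pos: [0.4831, -0.4176, -0.0173]
tcp_rot: [-3.126, -0.304, 0.001]
force: [-0.2, 0.4, 0.7]
width: 0.078
```

Call:
carry_out(increments=[7.8,0,0,0.3,0,7.8,0,0,0.2,0,7.8,0,0,0,0])

```text
clock: 5.85
ee_pos: [0.4832, -0.4178, -0.022]
tcp_rot: [-3.126, -0.304, 0.001]
force: [-0.3, -0.3, -0.3]
width: 0.078
```

```bash
python3 look.py a3
```

```text
5.85 [ 0.4832 -0.4178 -0.022 ] [-0.34 -0.29 -0.31] 0.078
```

View pics/a3.png

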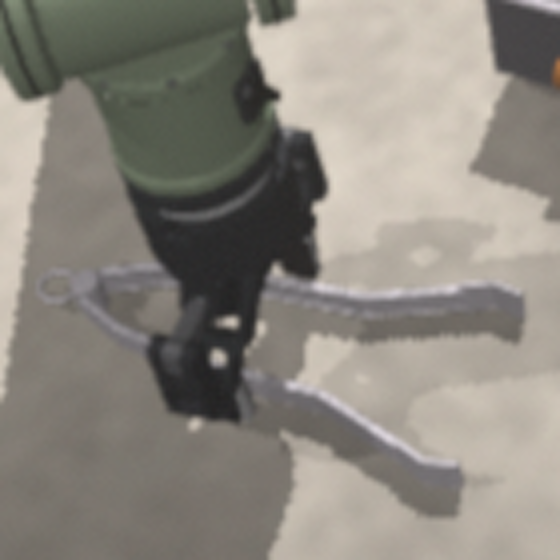

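View pics/a3w.png

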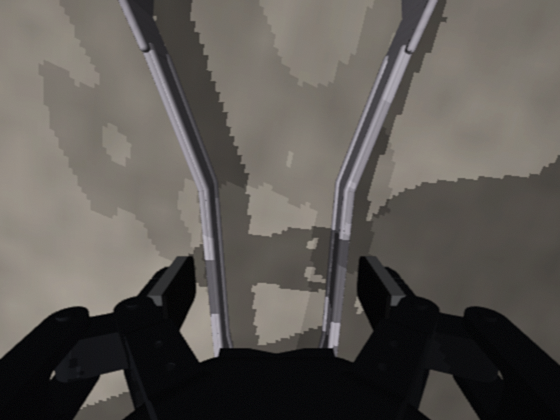

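Call:
carry_out(increments=[5.2,0,0,0,0,5.2,0,0,0,0,5.2,0,0,0,0,5.2,0,0,0,0,5.2,0,0,0,0])

```text
clock: 6.37
ee_pos: [0.4845, -0.4185, -0.0201]
tcp_rot: [3.125, 0.303, 0.003]
force: [1.1, 1.6, 4.9]
width: 0.0522
```

```bash
python3 look.py a4
```

```text
6.3667 [ 0.4845 -0.4185 -0.0201] [1.06 1.6  4.87] 0.0522
```

View pics/a4w.png

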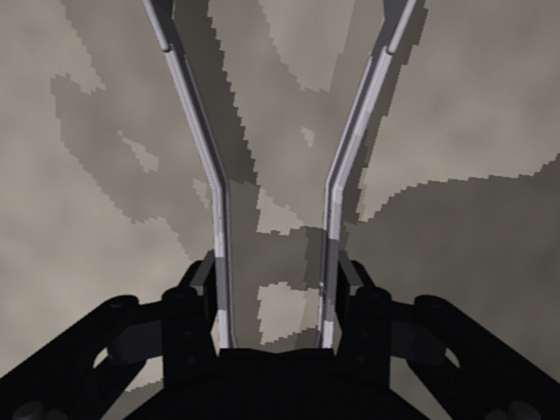

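View pics/a4.png

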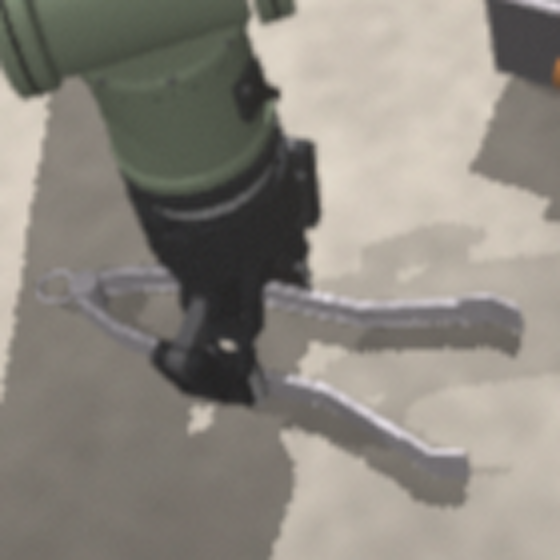

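Now the arms visibly squeezed (wrist columns 222 and 332, pads touching). I'll lift and check.

Call:
carry_out(increments=[5.2,0,0,-0.5,0,5.2,0,0,-1.0,0,5.2,0,0,-1.5,0,5.2,0,0,-1.5,0,5.2,0,0,-1.5,0,5.2,0,0,-1.0,0,5.2,0,0,0,0,5.2,0,0,0,0])

```text
clock: 7.13
ee_pos: [0.4836, -0.4181, 0.0491]
tcp_rot: [3.126, 0.304, 0.001]
force: [0.2, -0.1, -0.6]
width: 0.0524
```

```bash
python3 look.py a5
```

```text
7.1333 [ 0.4836 -0.4181  0.0491] [ 0.24 -0.08 -0.63] 0.0524
```

View pics/a5w.png

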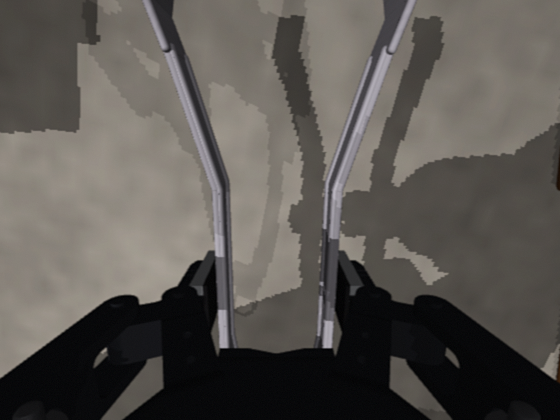

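View pics/a5.png

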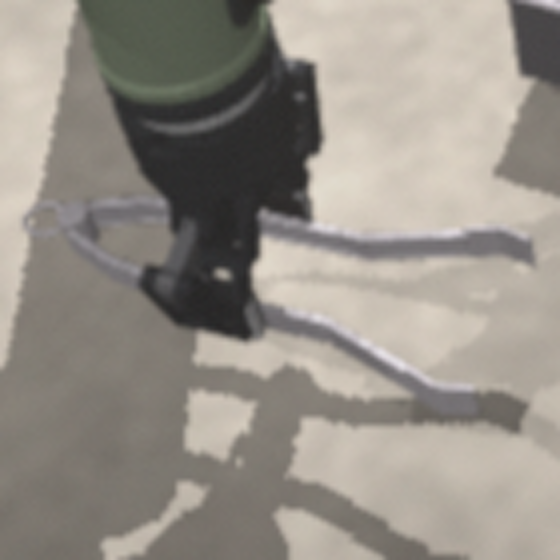

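The tongs are lifted: their image is unchanged relative to the gripper, their shadow has separated, and they sit at about z 0.07. Next I raise them and go across, keeping the yaw at 0.195.

Call:
carry_out(increments=[5.2,0,0,-1,0,5.2,0,0,-2,0,5.2,0,0,-2.5,0,5.2,0,0,-2.5,0,5.2,0,0,-2,0,5.2,0.2,-1.2,-1,0,5.2,0.41,-2.4,0,0,5.2,0.41,-2.4,0,0,5.2,0.41,-2.4,0,0,5.2,0.41,-2.4,0,0])

```text
clock: 8.07
ee_pos: [0.4798, -0.3062, 0.1577]
tcp_rot: [-3.125, -0.303, 0.002]
force: [0.1, -0.4, -1.3]
width: 0.0519
```

Call:
carry_out(increments=[5.2,0.41,-2.4,0,0,5.2,0.41,-2.4,0,0,5.2,0.41,-2.4,0,0,5.2,0.41,-2.4,0,0,5.2,0.41,-2.4,0,0,5.2,0.41,-2.4,0,0,5.2,0.41,-2.4,0,0,5.2,0.41,-2.4,0,0,5.2,0.41,-2.4,0,0,5.2,0.41,-2.4,0,0])

```text
clock: 8.9
ee_pos: [0.4733, -0.0631, 0.1579]
tcp_rot: [-3.126, -0.304, 0.003]
force: [0.3, -0.3, -1.7]
width: 0.0521
```

Call:
carry_out(increments=[5.2,0.41,-2.4,0,0,5.2,0.41,-2.4,0,0,5.2,0.41,-2.4,0,0,5.2,0.41,-2.4,0,0,5.2,0.41,-2.4,0,0,5.2,0.1,-0.9,0,0,5.2,0,0,0,0,5.2,0,0,0,0])

```text
clock: 9.57
ee_pos: [0.4703, 0.0656, 0.1581]
tcp_rot: [3.126, 0.306, -0.002]
force: [0.3, -0.8, -2.3]
width: 0.0522
```

```bash
python3 look.py b1
python3 - <<'E'
from rig import ctrl
from h import *
d=ctrl.read_camera("top");cv2.imwrite("pics/b1t.png",cv2.resize(d["frame"][130:330,170:390,::-1],None,fx=3,fy=3,interpolation=cv2.INTER_CUBIC))
E
```

```text
9.5667 [0.4703 0.0656 0.1581] [ 0.32 -0.77 -2.28] 0.0522
```

View pics/b1w.png

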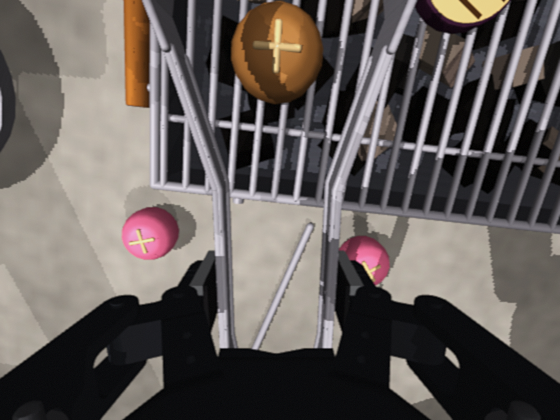

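View pics/b1.png

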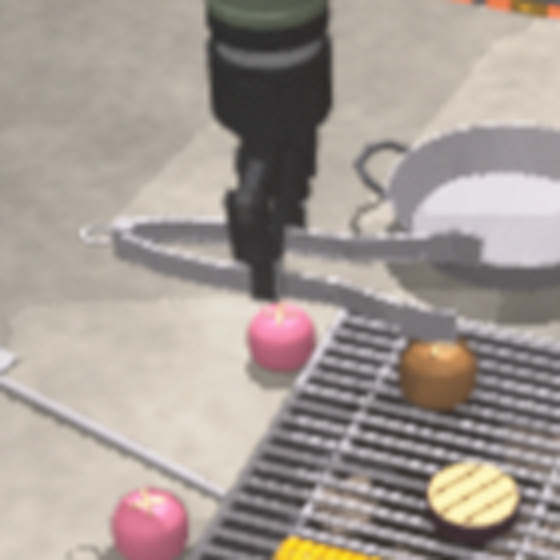

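View pics/b1t.png

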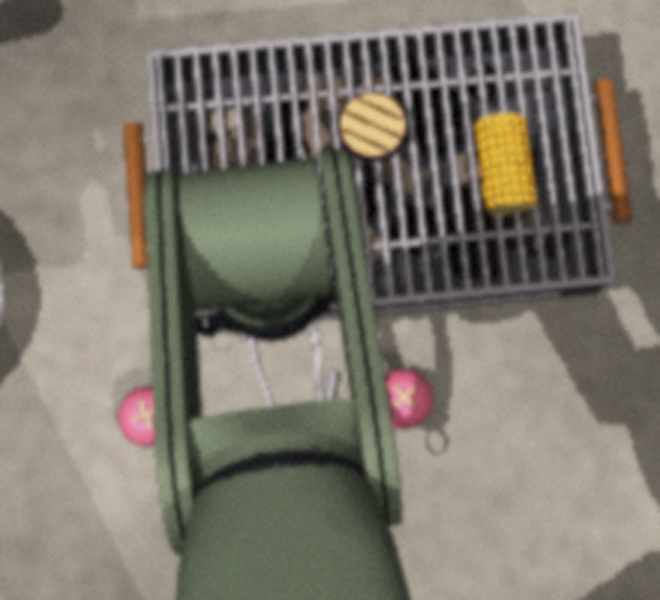

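```bash
cat > ov.py <<'E'
import sys
from rig import ctrl
from h import *
n=sys.argv[1]; zoff=float(sys.argv[2]); xo=float(sys.argv[3]); th=float(sys.argv[4])
s=ctrl.observe(); e=ctrl.read_camera("scene"); d=ctrl.read_camera("wrist")
Rm=R.from_rotvec(s["tcp_rot"]).as_matrix()
u,v=proj(e,s["ee_pos"])[0].astype(int); u0=max(0,min(u-70,420));v0=max(0,min(v-60,270))
c=cv2.resize(e["frame"][v0:v0+140,u0:u0+140,::-1],None,fx=4,fy=4,interpolation=cv2.INTER_CUBIC)
def W(x,y,z): # tongs -> world
    return s["ee_pos"]+Rm@np.array([x+xo,-y,-(z)+zoff])
yt=.054-.22*th
for sg in (1,-1):
  for a,b in [((.126,sg*yt,0),(.126,sg*yt,.026)),((.09,sg*yt,.026),(.126,sg*yt,.026)),((.09,sg*yt,0),(.126,sg*yt,0)),((-.112,0,.003),(-.112,0,.023)),((-.03,sg*(.03-.112*th),.023),(.03,sg*(.03-.112*th),.023))]:
    q=((proj(e,[W(*a),W(*b)])-[u0,v0]+.5)*4).astype(int)
    cv2.line(c,tuple(map(int,q[0])),tuple(map(int,q[1])),(0,0,255) if sg>0 else (0,255,255),1)
cv2.imwrite(f"pics/{n}.png",c)
cv2.imwrite(f"pics/{n}w.png",d["frame"][:,:,::-1])
print(s["clock"],s["ee_pos"].round(4),s["force"].round(1),s["width"],"mouth",W(.108,0,.013).round(4),"origin",W(0,0,0).round(4))
T=wristT(s,d); np.save("T.npy",T)
E
python3 ov.py b2 -0.020 -0.001 0.035
python3 - <<'E'
from rig import ctrl
from h import *
s=ctrl.observe();d=ctrl.read_camera("wrist");T=wristT(s,d)
print("cross",ray(d,277.5,46,.142,T)," body",ray(d,277.5,52,.117,T), "edges",ray(d,231,52,.119,T),ray(d,323,52,.119,T))
e=ctrl.read_camera("scene"); print(proj(e,[[.5755,.0873,.142],[.5755,.0873,.1]]))
cv2.imwrite("pics/r1.png",cv2.resize(e["frame"][150:250,240:360,::-1],None,fx=5,fy=5,interpolation=cv2.INTER_CUBIC))
E
```

```text
9.7167 [0.4708 0.0647 0.1584] [ 0.7 -0.6 -1.4] 0.05223821828577279 mouth [0.5759 0.0852 0.1913] origin [0.4699 0.0645 0.1784]
cross [0.57688024 0.08425738 0.142     ]  body [0.57920684 0.0845872  0.117     ] edges [0.57348985 0.11173909 0.119     ] [0.58398962 0.05787837 0.119     ]
[[297.50410435 184.43090646]
 [297.09049628 196.46004677]]
```

View pics/b2.png

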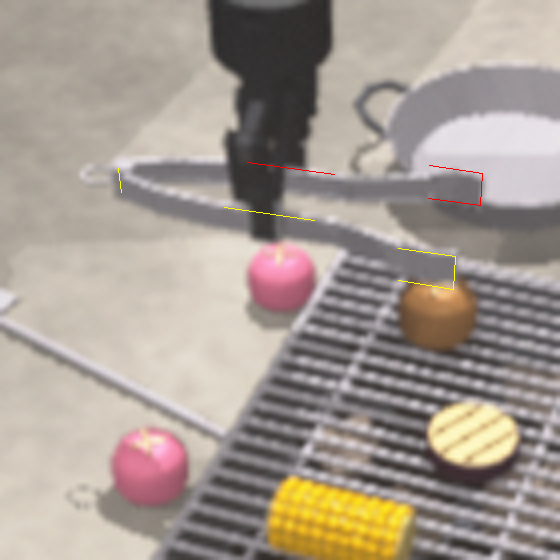

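View pics/r1.png

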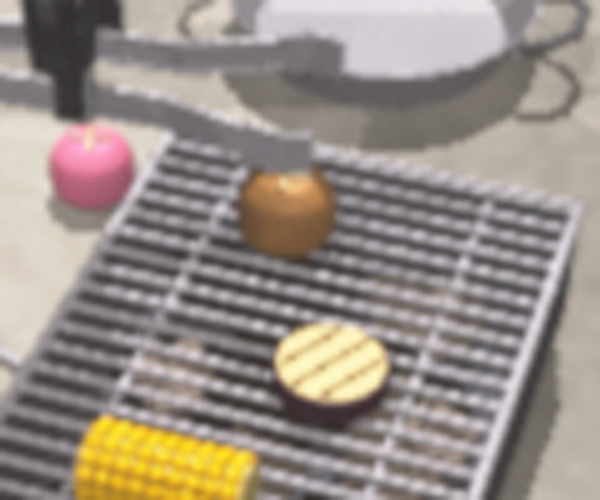

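The tongs overlay matches the scene image. The mouth is at (0.576,0.085), and the roll measures (0.576,0.086) averaged over both views. Descending over the roll.

Call:
carry_out(increments=[5.2,0,0,1.0,0,5.2,0,0,1.5,0,5.2,0,0,1.5,0,5.2,0,0,1.0,0,5.2,0,0,1.0,0,5.2,0,0,0.7,0,5.2,0,0,0.4,0,5.2,0,0,0,0,5.2,0,0,0,0])

```text
clock: 10.67
ee_pos: [0.4713, 0.0655, 0.0877]
tcp_rot: [3.127, 0.304, 0.001]
force: [0.1, 0.4, -1.4]
width: 0.0522
```

```bash
python3 ov.py b3 -0.020 -0.001 0.035
```

```text
10.6667 [0.4713 0.0655 0.0877] [ 0.1  0.4 -1.4] 0.05223646591511753 mouth [0.5763 0.0861 0.1207] origin [0.4703 0.0654 0.1077]
```

View pics/b3.png

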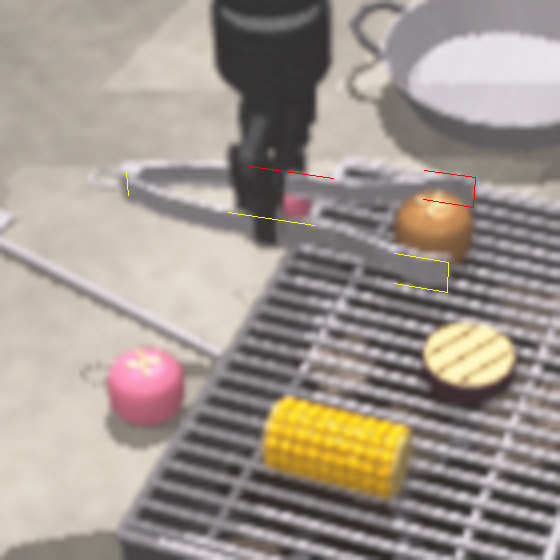

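View pics/b3w.png

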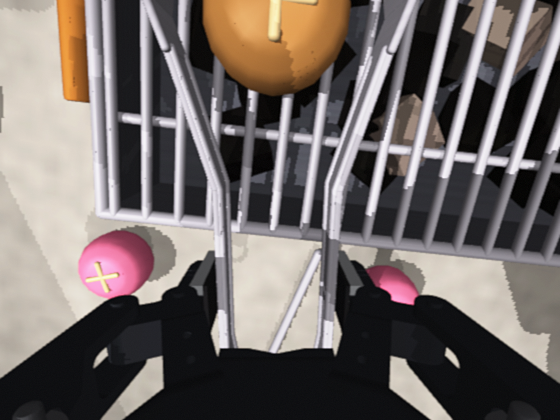

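The roll sits between the tips, centred (wrist column 277). Closing.

Call:
carry_out(increments=[4.8,0,0,0,0,4.4,0,0,0,0,4.0,0,0,0,0,3.7,0,0,0,0,3.4,0,0,0,0,3.2,0,0,0,0,3.2,0,0,0,0,3.2,0,0,0,0,3.2,0,0,0,0], newtons=40)

```text
clock: 11.52
ee_pos: [0.4712, 0.0656, 0.0875]
tcp_rot: [3.127, 0.304, 0.001]
force: [0.8, -0.6, -0.3]
width: 0.0372
```

```bash
python3 ov.py b4 -0.020 -0.001 0.10
```

```text
11.5167 [0.4712 0.0656 0.0875] [ 0.8 -0.6 -0.3] 0.03721091163177916 mouth [0.5761 0.0862 0.1206] origin [0.4702 0.0654 0.1075]
```

View pics/b4.png

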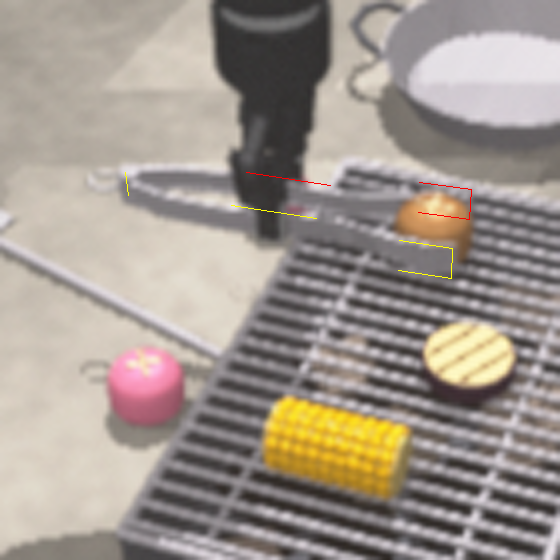

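View pics/b4w.png

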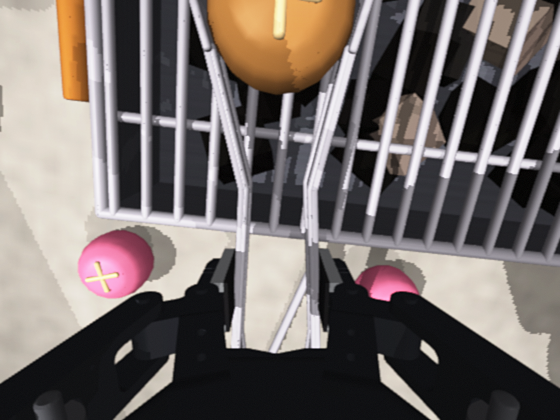

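The opening stopped at 37.2 mm, matching "closed on the roll". Lifting gently.

Call:
carry_out(increments=[3.2,0,0,-0.3,0,3.2,0,0,-0.5,0,3.2,0,0,-0.8,0,3.2,0,0,-1.0,0,3.2,0,0,-1.0,0,3.2,0,0,-1.0,0,3.2,0,0,-0.8,0,3.2,0,0,-0.4,0,3.2,0,0,0,0,3.2,0,0,0,0])

```text
clock: 12.45
ee_pos: [0.4709, 0.0656, 0.1455]
tcp_rot: [3.127, 0.304, 0.0]
force: [-0.1, 0.2, -2.1]
width: 0.0378
```

```bash
python3 ov.py b5 -0.020 -0.001 0.10
```

```text
12.45 [0.4709 0.0656 0.1455] [-0.1  0.2 -2.1] 0.03777740740422756 mouth [0.5759 0.0862 0.1785] origin [0.4699 0.0654 0.1655]
```

View pics/b5.png

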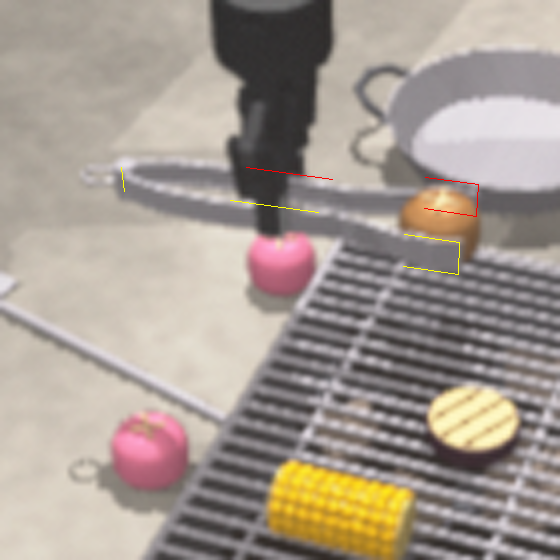

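View pics/b5w.png

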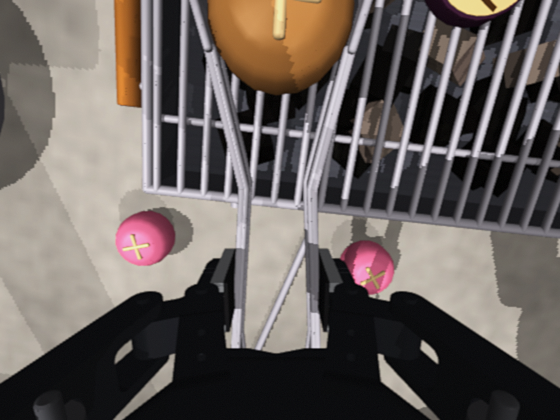

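The roll is held and lifted, and the slice and corn are unmoved. Carrying it to the pan.

Call:
carry_out(increments=[3.2,0,-0.8,0,0,3.2,0,-1.6,0,0,3.2,0,-2.2,0,0,3.2,0,-2.2,0,0,3.2,0,-2.2,0,0,3.2,0,-2.2,0,0,3.2,0,-2.2,0,0,3.2,0,-2.2,0,0,3.2,0,-2.2,0,0,3.2,0,-2.2,0,0])

```text
clock: 13.38
ee_pos: [0.4316, 0.2633, 0.145]
tcp_rot: [3.127, 0.304, -0.002]
force: [0.7, -0.2, -2.2]
width: 0.0374
```

Call:
carry_out(increments=[3.2,-0.1,-2.2,0,0,3.2,-0.1,-2.2,0,0,3.2,-0.1,-2.2,0,0,3.2,-0.1,-2.2,0,0,3.2,0,-2.2,0,0,3.2,0,-1.8,0,0,3.2,0,-1.0,0.4,0,3.2,0,-0.5,0.6,0,3.2,0,0,0.4,0,3.2,0,0,0,0])

```text
clock: 14.22
ee_pos: [0.4001, 0.4001, 0.1297]
tcp_rot: [3.124, 0.304, -0.005]
force: [-0.8, 0.5, -1.7]
width: 0.0371
```

Call:
carry_out(increments=[3.2,0,0,0,0,3.2,0,0,0,0,3.2,0,0,0,0,3.2,0,0,0,0,3.2,0,0,0,0,3.2,0,0,0,0])

```text
clock: 14.72
ee_pos: [0.4012, 0.4013, 0.1317]
tcp_rot: [-3.127, -0.303, -0.0]
force: [-0.2, -0.1, -1.2]
width: 0.0381
```

```bash
python3 ov.py b6 -0.020 -0.001 0.10
python3 - <<'E'
from rig import ctrl
from h import *
d=ctrl.read_camera("top");cv2.imwrite("pics/b6t.png",cv2.resize(d["frame"][130:330,60:390,::-1],None,fx=2.4,fy=2.4,interpolation=cv2.INTER_CUBIC))
E
```

```text
14.7167 [0.4012 0.4013 0.1317] [-0.2 -0.1 -1.2] 0.038075728210674155 mouth [0.5062 0.4219 0.1647] origin [0.4002 0.4011 0.1517]
```

View pics/b6.png

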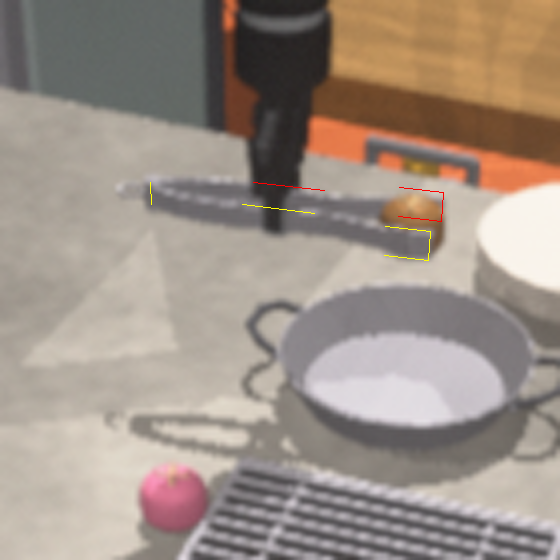

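View pics/b6w.png

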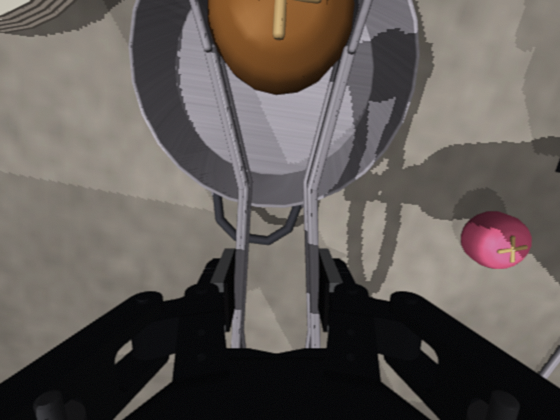

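View pics/b6t.png

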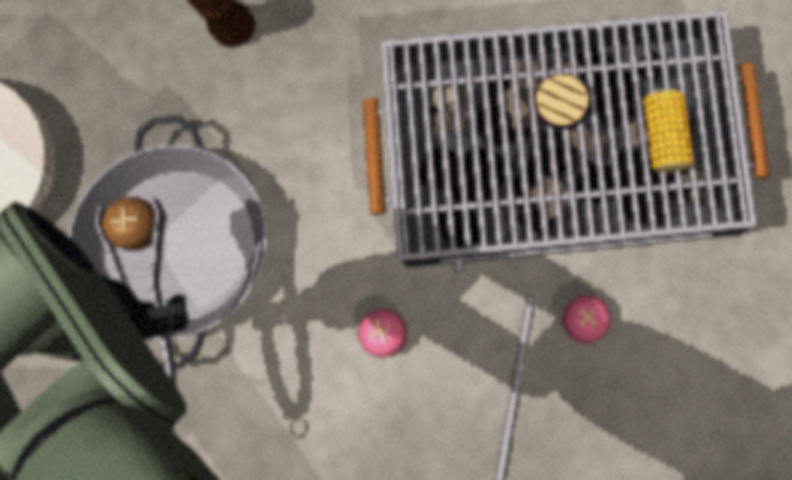

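Run:
```python
from rig import ctrl
from h import *
d=ctrl.read_camera("top");e=ctrl.read_camera("scene")
print("roll",ray(d,113.4,222.9,.165),"pan",ray(d,130.3,230.8,.042))
c=(167/2.4+60,241/2.4+130); print("pan now",ray(d,*c,.042))
print(proj(e,[[.5062,.4219,.165],[.5053,.4215,.042]]),ctrl.observe()["joint_velocities"].round(4))
```

```text
roll [0.50579153 0.42250437 0.165     ] pan [0.50532807 0.42151648 0.042     ]
pan now [0.50638913 0.42346449 0.042     ]
[[318.04680219 114.40016829]
 [315.60774049 146.71879621]] [ 0.0002  0.0015 -0.0004  0.0008  0.0002  0.    ]
```

The top view puts the roll at (0.506,0.4225) and the pan centre at (0.506,0.422). The roll's underside is about 0.145, roughly 100 mm above the rim, and it is upright and still. Handing in.

Run:
```python
from rig import ctrl
print(ctrl.hand_in())
```

```text
the job is handed in; nothing more can be done
None
```

The roll is now held in the tongs over the middle of the paella pan, upright and still, and I handed the job in at about 15 s of the 48 s limit. The hand-in gives no verdict, so I have not seen the judged result.

**What failed on the way:** my first squeeze missed the tongs. The fingertips turned out to sit about 28 mm behind the stated tool point rather than 14 mm ahead of it, so they closed above the arms. I saw in the images that the tongs had not moved, went lower and gripped them on the second try.

**Last checks:**
- **Position:** in the top view the roll's centre is within about 2 mm of the pan's centre.
- **Height:** its underside is roughly 100 mm above the rim. I worked this out from the arm's pose and the tongs' fit in the images, not from a direct measurement.
- **Grip:** the fingers read 38 mm, against the 37 mm given for the tongs closed on the roll. The joint speeds were close to zero.
- **Other things:** the corn, the slice and the pan show no visible shift, and nothing but the tongs was seen touching the roll.

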